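Hold the finished snowman up to the camera

ROBOT

A 7-joint arm with a two-finger parallel gripper is mounted at the origin on the work surface. World frame = base frame: x ahead of the robot, y to its left, z up, the work surface at z = 0. Lengths are in m, angles in rad, forces in N, time in s.
With the tool pointing down it reaches from about 0.425 to 0.925 m from the base axis. Payload 6.8 kg.
Tool frame: the origin (TCP) lies midway between the tips of the shut fingers; the grasp point (between the pads) lies 19 mm behind it; z points along the fingers, y is the direction in which the jaws open and shut (so a half turn about z gives the same grasp; the last joint's range is limited). The gripper opens to 88 mm and grips with 3 to 60 N. Pads are 20 mm wide; open, the fingers measure 115 mm over their backs; the gripper's body (75 mm by 178 mm) begins 61 mm behind the grasp point.
Start: joints at [-1.43, 0.477, 0.022, 1.555, -0.011, 1.109, -0.083], TCP at [0.166, 0.654, 0.184] pointing down, gripper open.
Joint ranges: [-2.96, 2.96], [-0.34, 2.1], [-1.41, 1.46], [0.24, 2.44], [-1.37, 4.51], [0.17, 1.92], [-2.96, 2.96]. Speed limits (rad/s): [2.39, 2.39, 3.14, 3.14, 3.14, 3.14, 3.14].

INTERFACE

Orientations are given as a unit quaternion [x, y, z, w].
In Python, from workcell import bot gives the robot as it stands.
- The arm moves only by the tool carry_out, never from a script. Its argument "moves" is one flat list of numbers, 5 for each row, row after row: the shift along the tool's x, y, z in mm, then the turn about the tool's z in rad, then the opening in per cent of the stroke, from 0 (shut) to 100 (fully open). In form: [x, y, z, turn, hand, x, y, z, turn, hand, ...]. A call has 1 to 12 rows; each row shifts and turns the commanded pose from where the row before left it, along the tool's axes as they then stand; what a row does not reach is not made up. A row lasts 1/8 s, in which the tool goes at most 62.5 mm and 10.7 degrees, less where a joint would pass 70% of its speed; a pose out of reach is approached as far as the arm can. A call with a gripper value outside its range is refused whole. The fingers move at their own pace and stop on an object; "grip_force" is the grip in N (left out, the last holds). Time passes only in rows, so rows that do not move let the fingers close. It gives the time, the measured TCP pose, the force and the opening at its end, in the units of the state.
- bot.get_state(): the state, without advancing time (a new reading comes with each control period).
- bot.snapshot(name): name is "scene" or "top" or "wrist"; returns a dict with "frame" (480x640x3 uint8, red, green, blue), "depth" (480x640 float32, m along the optical axis (not along the pixel's ray), 0 where there is no reading), "fx", "fy", "cx", "cy" (pixels), "pose" (4x4, takes a point from camera to world coordinates). Camera axes: x right, y down, z forward; pixel columns grow to the right and rows downward; lengths in m; the calibration is good to about 2 mm. The wrist camera is an equidistant fisheye: a pixel r from the principal point sees the ray r / f radians off the axis. A picture is of the moment at which its call begins.
- bot.finish_job(): hands the job in, once; it reports no verdict.
The state is a dict: "clock": time; "q": joint angles; "joint_vel": joint speeds; "joint_torque": joint torques, N m; "position": TCP position; "tcp_rot": TCP orientation; "force": force on the tool from outside, world axes, zero at the start; "torque": the same for the moment, N m; "width": opening from 0.0 (shut) to 1.0 (fully open).
Only numpy, scipy, OpenCV 4.12 (cv2) and the standard library are available. Lean on these libraries where they do the work, as an engineer would, in place of code of your own. Each camera call takes 0.05 s, during which the arm holds its last target.

TASK

One of the three round wooden ornaments standing in the drying rack has had its snowman face finished: it is the one with the wooden nose. Take it out of the rack and hold it up, with its hanging loop at the top, in the middle of the camera's view, 12 cm in front of the lens and with its face squarely towards the lens (the camera looks a little downward, so lean the ornament back to match). Finish while still holding it there, steady in the air, for the photograph; leave the other ornaments, the bottle and the mug where they are and do not touch the camera.

Things in the scene. Friction and masses are not known exactly. Their poses are not given: they have to be found in the camera images.
- snowman_center (a point): Centre of the snowman ornament: white wooden disc, 96 mm across, 14 mm thick, some 65 g, on edge in one of the rack's places, centre 65 mm above the table. +x: disc axis, out of the face side; +z: in the disc's plane to the hanging loop on top (wire, 14 mm above the rim). Nose on the face: wood, tapering, 14 mm across at its root, stands out 18 mm, 5 mm below centre; dark eyes and mouth. Plain back.
- lens (a point): Middle of the lens's front glass (barrel 40 mm across), about 280 mm above the table. The camera looks along this point's -x, 20 degrees below level; +z is the camera's up, +y its side. The ornament's centre belongs at x = -120 mm, y = 0, z = 0 in this frame, its axes parallel to these and pointing the same ways (face, +x, to the lens; loop along +z).
- camera_stand: Fixed camera stand; origin at the centre of the underside of its round foot (110 mm across, 14 mm high). A 14 mm post carries a grey camera head (36 x 76 x 50 mm) with a dark lens barrel, head centre 295 mm above the table; the camera looks to the stand's -x side, towards the robot.
- rack: Fixed wooden drying rack, base 200 (x) x 100 (y) x 12 mm, origin under its centre. Three places, at x = -70, 0 and +70 mm; discs stand in them with faces across x, on two slats that form a V along x, between pairs of 8 mm dowels (tops 53 mm above the table, at y = +-32 mm, 1.5 mm play each side). A disc comes out straight up.
- blank_center (a point): Centre of a plain ornament in the rack: same white disc, 96 mm in diameter, 14 mm thick, with a loop but no nose or face. Leave it.
- small_blank_center (a point): Centre of a smaller plain white disc in the rack, 84 mm in diameter, 14 mm thick, with a loop but no nose or face. Leave it.
- paint_bottle: White paint bottle with a dark cap standing on the table, 44 mm in diameter, 140 mm high; origin at the centre of its underside. Leave it.
- water_mug: White mug standing on the table, 76 mm in diameter at the rim, 85 mm high, handle on its +y side; origin at the centre of its underside. Leave it.
Things that resemble listed ones, but are neither listed nor needed, are in the scene too. There is more than one size of the part that bears snowman_center; the job needs the middle-sized.

How it is judged:
On the way:
1. the snowman ornament has been lifted clear of the rack in the fingers (height (world z) of snowman_center above 0.13 m and contact force between the fingers and snowman above 1 N), for 0.2 s.
At the end, for the whole second after the job is handed in: Held still by the fingers, touching no camera or stand, over 180 mm above the table; centre 120 mm before the lens (within 25 mm) and within 22 mm of its axis sideways and in height; face to the lens, loop up, both axes within 0.2 rad of the camera's (x of snowman_center in the frame of lens between -0.145 and -0.095 m and y of snowman_center in the frame of lens between -0.022 and 0.022 m and z of snowman_center in the frame of lens between -0.022 and 0.022 m and angle between the x axis of snowman_center and the x axis of lens, either way round below 0.2 rad and angle between the z axis of snowman_center and the z axis of lens, either way round below 0.2 rad and x of lens in the frame of snowman_center above 0.05 m and angle between snowman_center's own z axis and vertical below 0.7 rad and height (world z) of snowman_center above 0.18 m and contact force between the fingers and snowman above 1 N and contact force between snowman and camera_stand below 0.3 N and linear speed of snowman below 0.02 m/s and angular speed of snowman below 0.15 rad/s); the arm keeps its last pose, push and grip.
It fails at once if another ornament, the bottle or the mug is moved more than 30 mm (distance of any of blank_center, small_blank_center, paint_bottle, water_mug from where it was at the start of the episode above 0.03 m).
It fails at once if the camera or its stand is touched (over 1 N) (contact force between any of the arm, the fingers, snowman and camera_stand above 1 N).
It also fails if it takes over 42 s, if anything falls off the work surface, if the arm or the gripper's body presses on something with over 40 N, if the wrist force passes 120 N, or if a joint passes its speed limit or range.

## Working session

There is one attempt and no reset: what is moved stays moved. The work goes in short steps, Python scripts to look and compute and a tool call to move; the robot and the scene stay as the last step left them, time stands still between calls to the robot, and variables do not carry over. Pictures are saved under pics/ and viewed, and the job is handed in when it is done.

Besides the shell and the picture viewer there is one more tool, called after ">>>" as name(argument=value, ...) on one line, values as JSON. carry_out: Moves the arm, as the interface text tells. Its arguments: {"type":"object","properties":{"moves":{"type":"array"},"grip_force":{"type":"number"}},"required":["moves"]}

```bash
mkdir -p pics; ls
python3 - <<'E'
from workcell import bot
import cv2,numpy as np
print(bot.get_state())
for n in ["scene","top","wrist"]:
    s=bot.snapshot(n); cv2.imwrite(f"pics/{n}0.png",s["frame"][:,:,::-1]); np.savez(f"{n}0.npz",**s)
    print(n,s["fx"],s["fy"],s["cx"],s["cy"],s["pose"].round(4).tolist())
E
```

```text
pics
{'clock': 0.0, 'q': array([-1.43008022,  0.47776026,  0.02230812,  1.55643341, -0.01149453,
        1.10932165, -0.08311868]), 'joint_vel': array([ 1.33374816e-03,  5.79088387e-05, -4.63297626e-05, -1.73530354e-03,
       -1.49489816e-03,  7.51257170e-04,  1.82972145e-03]), 'joint_torque': array([ 5.82520715e-04, -5.82859647e+01,  1.53511841e+00, -2.72609943e+01,
       -5.42392046e-02,  1.69653021e-02,  1.56929514e-04]), 'position': array([0.16605945, 0.65355949, 0.18291553]), 'tcp_rot': array([ 1.24070645e-01,  9.92272981e-01, -8.96082372e-04, -5.02679890e-05]), 'force': array([-0.30697776,  0.70048705, -0.62422432]), 'torque': array([-0.01562784, -0.01830871, -0.01817134]), 'width': 0.9994492735124788}
scene 480.6434313594394 480.6434313594394 318.9064619043741 234.95522846347228 [[0.2501, 0.6913, -0.678, 1.2611], [0.9682, -0.1763, 0.1774, -0.1544], [0.0031, -0.7008, -0.7134, 0.9525], [0.0, 0.0, 0.0, 1.0]]
top 617.6996070002042 617.6996070002042 313.92011660976834 239.62174472623914 [[-0.0268, -0.9935, 0.1102, 0.3643], [-0.9996, 0.0259, -0.0093, 0.0382], [0.0064, -0.1104, -0.9939, 1.7681], [0.0, 0.0, 0.0, 1.0]]
wrist 371.64829954431775 371.64829954431775 324.4858420809869 242.55540332993246 [[0.2463, 0.932, 0.2659, 0.0928], [0.9692, -0.2362, -0.0701, 0.6724], [-0.0026, 0.275, -0.9614, 0.3846], [0.0, 0.0, 0.0, 1.0]]
```

View pics/scene0.png

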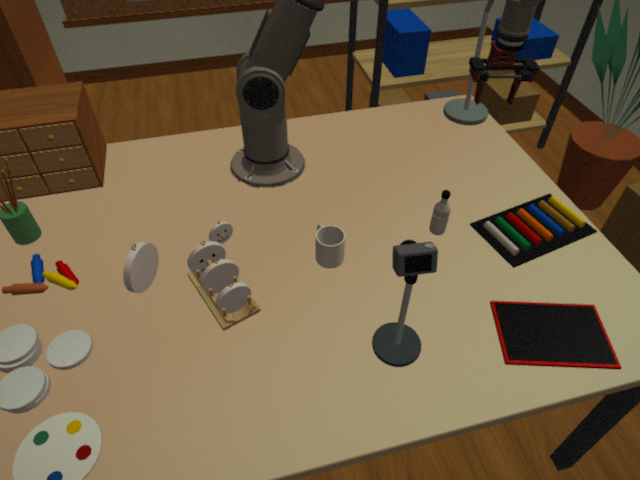

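View pics/top0.png

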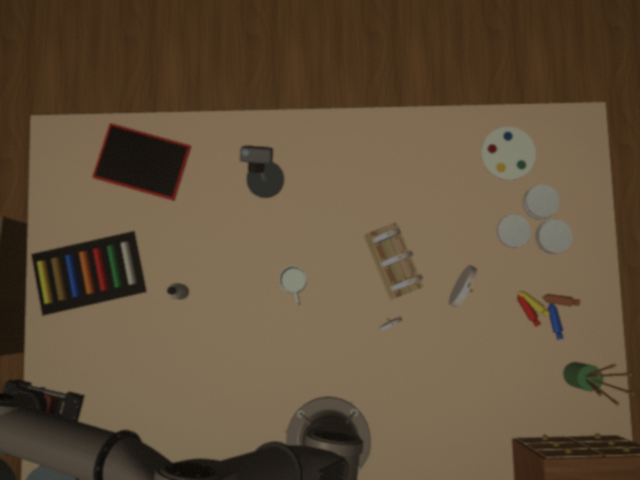

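View pics/wrist0.png

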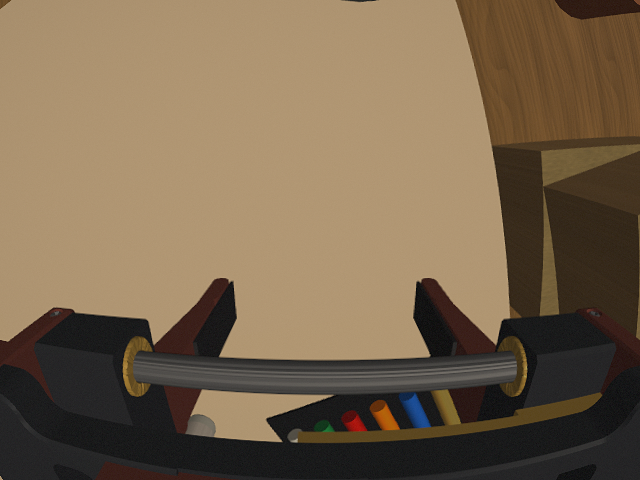

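Run:
```python
import cv2
a=cv2.imread("pics/scene0.png")[205:335,110:270]; b=cv2.imread("pics/top0.png")[205:345,350:490]
a=cv2.resize(a,(738,600),interpolation=cv2.INTER_CUBIC);b=cv2.resize(b,(600,600),interpolation=cv2.INTER_CUBIC)
cv2.imwrite("pics/sc.png",a);cv2.imwrite("pics/tc.png",cv2.convertScaleAbs(b,alpha=1.6))
```

```text
(no output)
```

View pics/sc.png

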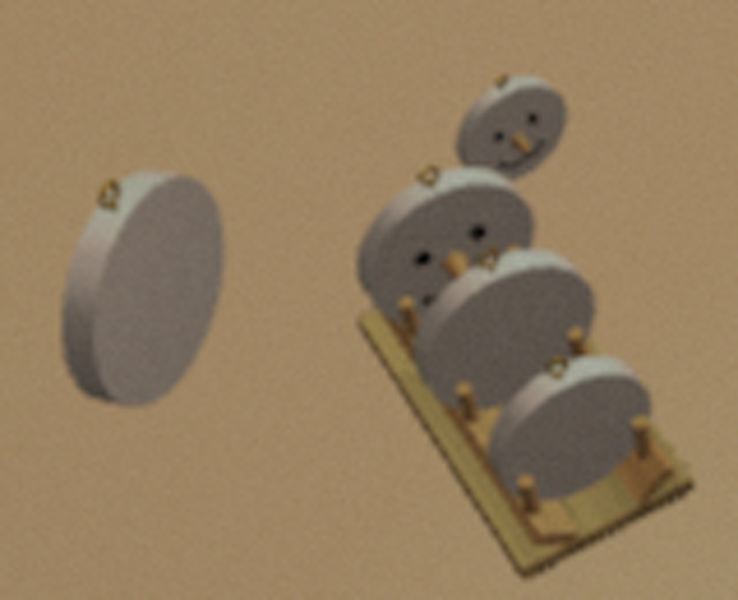

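View pics/tc.png

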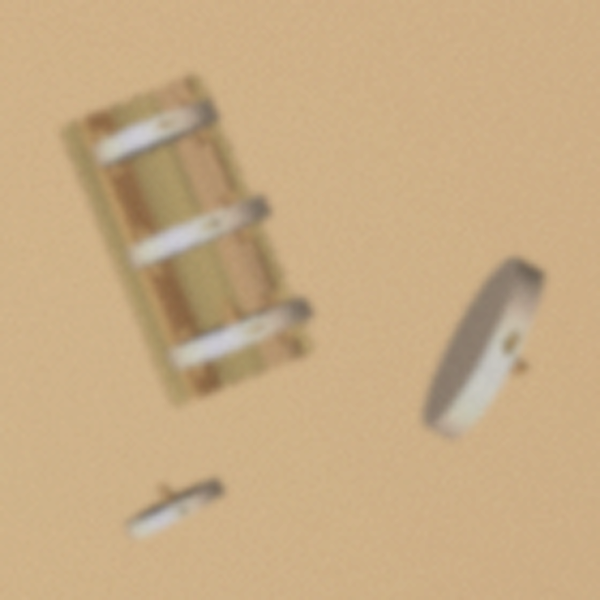

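```bash
cat > h.py <<'E'
import numpy as np,cv2
def cloud(n):
    s=np.load(n+".npz"); d=s["depth"]; v,u=np.mgrid[0:480,0:640]
    P=np.stack([(u-s["cx"])/s["fx"]*d,(v-s["cy"])/s["fy"]*d,d],-1)
    T=s["pose"]; W=P@T[:3,:3].T+T[:3,3]; W[d==0]=np.nan
    return s["frame"],W
E
python3 - <<'E'
from h import *
for n in ["top0","scene0"]:
    f,W=cloud(n)
    print(n,"table",[np.round(W[v,u],3).tolist() for v,u in ([(350,250),(220,220)] if n=="top0" else [(400,300),(300,300)])])
    # components above 20mm
    m=((W[...,2]>0.02)&(W[...,2]<0.4)&(W[...,0]>0.25)).astype(np.uint8)
    k,l,st,c=cv2.connectedComponentsWithStats(m)
    for i in range(1,k):
        if st[i,4]<25: continue
        p=W[l==i]; print(st[i],"mean",p.mean(0).round(3),"min",p.min(0).round(3),"max",p.max(0).round(3))
E
```

```text
top0 table [[0.252, 0.21, 0.001], [0.624, 0.291, 0.002]]
[239 145  34  36 755] mean [0.73  0.159 0.293] min [0.695 0.121 0.02 ] max [0.781 0.206 0.333]
[524 184  35  35 892] mean [ 0.653 -0.632  0.03 ] min [ 0.604 -0.68   0.02 ] max [ 0.702 -0.584  0.048]
[536 218  36  35 982] mean [ 0.55  -0.654  0.044] min [ 0.503 -0.703  0.021] max [ 0.601 -0.607  0.059]
[ 368  223   55   75 1364] mean [ 0.491 -0.2    0.059] min [ 0.389 -0.272  0.02 ] max [ 0.599 -0.131  0.133]
[120 242  16  42 286] mean [0.506 0.549 0.027] min [0.448 0.527 0.02 ] max [0.565 0.571 0.043]
[107 245  15  43 285] mean [0.498 0.588 0.026] min [0.438 0.568 0.02 ] max [0.558 0.609 0.039]
[ 93 248  15  43 285] mean [0.489 0.627 0.026] min [0.431 0.607 0.02 ] max [0.55  0.649 0.04 ]
[ 79 251  15  43 285] mean [0.482 0.666 0.027] min [0.423 0.644 0.02 ] max [0.543 0.688 0.04 ]
[ 65 254  15  43 295] mean [0.476 0.706 0.027] min [0.416 0.686 0.02 ] max [0.535 0.727 0.037]
[ 51 257  15  44 292] mean [0.466 0.744 0.027] min [0.406 0.723 0.02 ] max [0.527 0.765 0.037]
[ 37 261  15  43 288] mean [0.459 0.783 0.027] min [0.399 0.7
[... 1291 characters left out ...]
n [ 0.484 -0.198  0.067] min [ 0.297 -0.27   0.02 ] max [ 0.599 -0.129  0.131]
[483 220  36  33 286] mean [0.506 0.549 0.027] min [0.442 0.531 0.02 ] max [0.564 0.571 0.033]
[ 315  223   30   41 1009] mean [0.446 0.086 0.058] min [0.377 0.049 0.02 ] max [0.484 0.126 0.09 ]
[ 392  239   46  104 1920] mean [0.745 0.158 0.267] min [0.693 0.123 0.021] max [0.766 0.2   0.327]
[ 123  241   35   52 1315] mean [ 0.424 -0.379  0.079] min [ 0.363 -0.417  0.02 ] max [ 0.472 -0.343  0.143]
[   2  253   75   39 1001] mean [ 0.349 -0.622  0.025] min [ 0.259 -0.72   0.02 ] max [ 0.395 -0.546  0.032]
[   0  324   46   88 3051] mean [ 0.609 -0.635  0.034] min [ 0.499 -0.686  0.02 ] max [ 0.701 -0.582  0.051]
```

Run:
```python
from h import *
f,W=cloud("scene0"); ft,Wt=cloud("top0")
# rack direction from discs in top view: points z 0.075..0.125 in rack region
m=(Wt[...,2]>0.075)&(Wt[...,2]<0.14)&(Wt[...,0]>0.36)&(Wt[...,0]<0.62)&(Wt[...,1]<-0.1)&(Wt[...,1]>-0.3)
k,l,st,c=cv2.connectedComponentsWithStats(m.astype(np.uint8))
for i in range(1,k):
    p=Wt[l==i]
    if len(p)<20: continue
    (cx,cy),(w,h),a=cv2.minAreaRect((p[:,:2]*1000).astype(np.float32)); print("top disc",len(p),p.mean(0).round(4),"rect",cx,cy,w,h,a,"zmax",p[:,2].max())
# scene: face plane points of each disc: white pixels
m=(W[...,2]>0.06)&(W[...,2]<0.14)&(W[...,0]>0.36)&(W[...,0]<0.62)&(W[...,1]<-0.1)&(W[...,1]>-0.3)
P=W[m]
# direction along rack x: find angle minimising spread => histogram
best=[]
for a in np.radians(np.arange(-5,50,0.5)):
    s=P[:,:2]@[np.cos(a),np.sin(a)]; h,_=np.histogram(s,bins=np.arange(s.min(),s.max()+.002,.002)); best.append((np.sort(h)[-6:].sum(),np.degrees(a)))
print(sorted(best)[-3:])
a=np.radians(sorted(best)[-1][1]); s=P[:,:2]@[np.cos(a),np.sin(a)]; t=P[:,:2]@[-np.sin(a),np.cos(a)]
h,e=np.histogram(s,bins=np.arange(s.min(),s.max()+.003,.003)); print([(round(x,3),int(n)) for x,n in zip(e,h)])
# camera head
m=(W[...,2]>0.2)&(W[...,0]>0.68)&(W[...,0]<0.8)&(abs(W[...,1]-.16)<.06)
print("scene head",m.sum())
m=(Wt[...,2]>0.25)&(Wt[...,0]>0.68)&(Wt[...,0]<0.8)&(abs(Wt[...,1]-.16)<.06)
p=Wt[m]; print("top head", p.shape, cv2.minAreaRect((p[p[:,2]>0.305][:,:2]*1000).astype(np.float32)))
v,u=np.nonzero(m); print(u.min(),u.max(),v.min(),v.max())
c=cv2.resize(ft[135:205,225:295,::-1],(600,600),interpolation=cv2.INTER_CUBIC); cv2.imwrite("pics/camt.png",cv2.convertScaleAbs(c,alpha=2))
c=cv2.resize(f[230:365,365:445,::-1],(480,600*135//135),interpolation=cv2.INTER_CUBIC); cv2.imwrite("pics/cams.png",cv2.convertScaleAbs(c,alpha=2))
```

```text
top disc 146 [ 0.5586 -0.1746  0.0931] rect 559.4590454101562 -176.25320434570312 14.231578826904297 73.30509948730469 20.183927536010742 zmax 0.11466275820394323
top disc 180 [ 0.4927 -0.1977  0.1036] rect 493.7702331542969 -200.16082763671875 14.017574310302734 91.63725280761719 20.054264068603516 zmax 0.13292792746162796
top disc 188 [ 0.4274 -0.2213  0.1026] rect 429.13641357421875 -224.99461364746094 15.402725219726562 92.24011993408203 20.16484832763672 zmax 0.12747823622722532
[(np.int64(1104), np.float64(19.0)), (np.int64(1118), np.float64(20.0)), (np.int64(1125), np.float64(19.5))]
[(np.float64(0.318), 21), (np.float64(0.321), 26), (np.float64(0.324), 41), (np.float64(0.327), 32), (np.float64(0.33), 167), (np.float64(0.333), 310), (np.float64(0.336), 51), (np.float64(0.339), 4), (np.float64(0.342), 5), (np.float64(0.345), 6), (np.float64(0.348), 0), (np.float64(0.351), 0), (np.float64(0.354), 0), (np.float64(0.357), 0), (np.float64(0.36), 0), (np.float64(0.363), 0), (np.float64(0.366), 0), (np.float64(0.369), 0), (np.float64(0.372), 0), (np.float64(0.375), 0), (np.float64(0.
[... 264 characters left out ...]
at64(0.411), 0), (np.float64(0.414), 0), (np.float64(0.417), 0), (np.float64(0.42), 0), (np.float64(0.423), 0), (np.float64(0.426), 0), (np.float64(0.429), 0), (np.float64(0.432), 0), (np.float64(0.435), 0), (np.float64(0.438), 0), (np.float64(0.441), 0), (np.float64(0.444), 0), (np.float64(0.447), 0), (np.float64(0.45), 0), (np.float64(0.453), 0), (np.float64(0.456), 3), (np.float64(0.459), 19), (np.float64(0.462), 33), (np.float64(0.465), 48), (np.float64(0.468), 38), (np.float64(0.471), 188), (np.float64(0.474), 151), (np.float64(0.477), 5)]
scene head 1581
top head (698, 3) ((729.0946044921875, 161.5062713623047), (75.99498748779297, 57.28045654296875), 82.75873565673828)
239 272 145 172
```

View pics/camt.png

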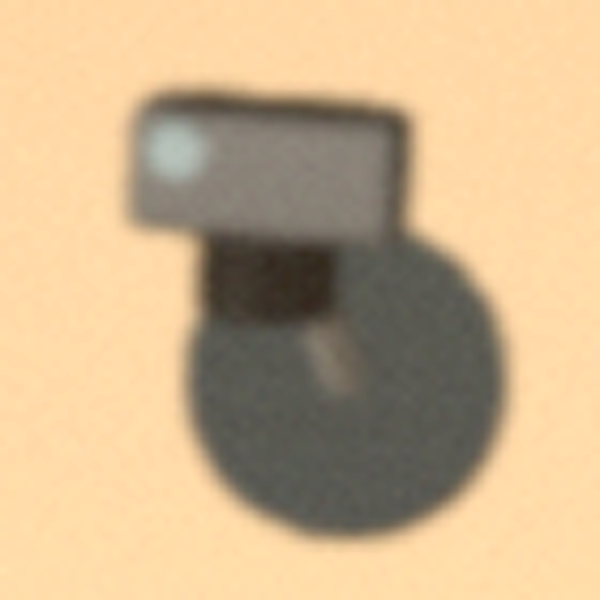

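View pics/cams.png

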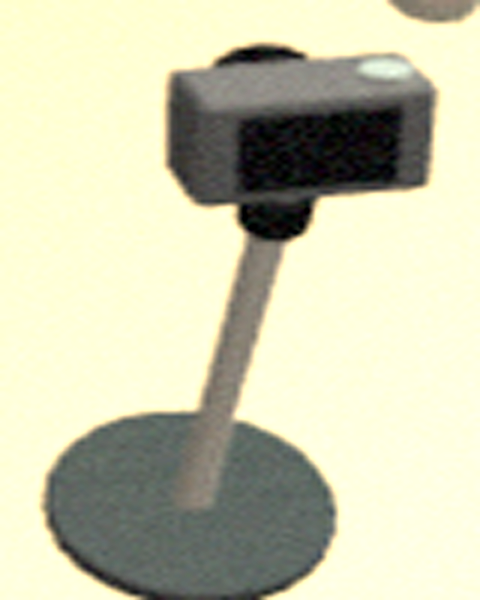

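Run:
```python
from h import *
ft,Wt=cloud("top0"); f,W=cloud("scene0")
g=ft.astype(int).sum(2)
reg=(Wt[...,0]>0.66)&(Wt[...,0]<0.82)&(abs(Wt[...,1]-.16)<.09)
# head: z>0.27 ; split by brightness
m=reg&(Wt[...,2]>0.29)
print("bright percentiles",np.percentile(g[m],[5,25,50,75,95]))
hd=m&(g>170); bl=m&(g<110)
for nm,mm in(("head",hd),("barrel",bl)):
    p=Wt[mm]; print(nm,len(p),p.mean(0).round(4),cv2.minAreaRect((p[:,:2]*1000).astype(np.float32)),"z",p[:,2].min(),p[:,2].max())
p=Wt[hd]; c=p.mean(0); u,s,vt=np.linalg.svd(p-c); print("top plane normal",vt[2],s)
# foot circle via contours from color on the table plane
P=Wt[reg&(Wt[...,2]>0.006)&(Wt[...,2]<0.03)]
A=np.c_[2*P[:,:2],np.ones(len(P))]
cc,r=cv2.minEnclosingCircle((P[:,:2]*1000).astype(np.float32)); print("foot top",cc,r,len(P))
P=W[(W[...,2]>0.006)&(W[...,2]<0.03)&(W[...,0]>0.64)&(W[...,0]<0.82)&(abs(W[...,1]-.16)<.1)]
print("foot scene",cv2.minEnclosingCircle((P[:,:2]*1000).astype(np.float32)))
# post
P=W[(W[...,2]>0.05)&(W[...,2]<0.23)&(W[...,0]>0.64)&(W[...,0]<0.82)&(abs(W[...,1]-.16)<.1)]
for z in (.06,.1,.14,.18,.22):
    q=P[abs(P[:,2]-z)<.01]; print(z,len(q),q.mean(0).round(4) if len(q) else "")
# back plane of head in scene: 
P=W[(W[...,2]>0.26)&(W[...,0]>0.66)&(W[...,0]<0.82)&(abs(W[...,1]-.16)<.08)]
rng=np.random.default_rng(0);best=0
for _ in range(600):
    a,b,c=P[rng.choice(len(P),3,False)]; n=np.cross(b-a,c-a); 
    if np.linalg.norm(n)<1e-6: continue
    n/=np.linalg.norm(n)
    k=(abs((P-a)@n)<.002)
    if k.sum()>best and abs(n[0])>.7: best=k.sum();bk=k
q=P[bk];c=q.mean(0);vt=np.linalg.svd(q-c)[2];n=vt[2]*np.sign(vt[2][0]);print("back plane",best,len(P),c.round(4),n.round(3),"yaw",np.degrees(np.arctan2(n[1],n[0])))
```

```text
bright percentiles [ 71.   129.   185.   195.   243.85]
head 389 [0.7335 0.1637 0.3181] ((736.4630737304688, 162.33416748046875), (73.35991668701172, 52.566627502441406), 84.88294219970703) z 0.2909371034889985 0.3329656983494216
barrel 125 [0.7066 0.1608 0.3015] ((706.5950927734375, 160.497314453125), (33.575225830078125, 23.054990768432617), 89.02722930908203) z 0.2907633276587831 0.3120615791363519
top plane normal [-0.10225936  0.00153556  0.99475659] [0.40759436 0.19078102 0.11843122]
foot top (738.4547729492188, 165.26913452148438) 112.96327209472656 1051
foot scene ((726.4213256835938, 146.63906860351562), 108.7889633178711)
0.06 34 [0.7428 0.1601 0.0608]
0.1 37 [0.7427 0.1603 0.1003]
0.14 36 [0.7424 0.1596 0.1411]
0.18 44 [0.7423 0.1598 0.1805]
0.22 44 [0.7428 0.1595 0.22  ]
back plane 734 1405 [0.7542 0.1585 0.3043] [ 0.93  -0.105  0.352] yaw -6.4339423303955225
```

>>> carry_out(moves=[0,0,-10,0.139,50,0,0,-10,0.139,50,0,0,-10,0.139,50,0,0,-10,0.139,50,0,0,-10,0.139,50,0,0,-10,0.139,50,0,0,-10,0.139,50], grip_force=25)

```text
clock: 1.02
position: [0.1661, 0.654, 0.2538]
tcp_rot: [0.575, 0.818, -0.0, 0.0]
force: [0.1, -0.2, -0.6]
width: 0.502
```

>>> carry_out(moves=[-47,18,0,0,50,-47,18,0,0,50,-47,18,0,0,50,-47,18,0,0,50,-47,18,0,0,50,-47,18,0,0,50,-47,18,0,0,50,-47,18,0,0,50])

```text
clock: 2.02
position: [0.4308, 0.3487, 0.2538]
tcp_rot: [0.574, 0.819, -0.0, -0.0]
force: [-0.0, 0.8, -0.1]
width: 0.503
```

>>> carry_out(moves=[-49,-13,0,0,50,-49,-13,0,0,50,-49,-13,0,0,50,-49,-13,0,0,50,-49,-13,0,0,50,-49,-13,0,0,50,-49,-13,0,0,50,-40,-21,0,0,50,-40,-21,0,0,50,-40,-21,0,0,50])

```text
clock: 3.28
position: [0.4431, -0.139, 0.2538]
tcp_rot: [0.574, 0.819, 0.0, -0.0]
force: [0.6, 0.9, -0.1]
width: 0.5
```

Run:
```python
from workcell import bot
import cv2,numpy as np
st=bot.get_state();print(st['position'],st['q'].round(3))
s=bot.snapshot("wrist"); cv2.imwrite(f"pics/wrist1.png",s["frame"][:,:,::-1]); np.savez("wrist1.npz",**s)
```

```text
[ 0.44312963 -0.13895745  0.25382006] [-0.602  0.034  0.811  1.987 -0.028  1.131  0.569]
```

View pics/wrist1.png

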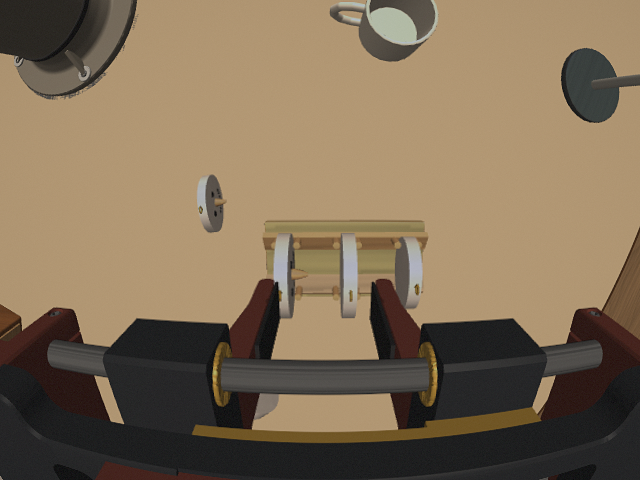

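```bash
cat >> h.py <<'E'
def wcloud(n):
    s=np.load(n+".npz"); d=s["depth"]; v,u=np.mgrid[0:480,0:640]
    x=(u-s["cx"])/s["fx"]; y=(v-s["cy"])/s["fy"]; r=np.hypot(x,y); k=np.where(r>1e-6,np.tan(np.minimum(r,1.5))/np.maximum(r,1e-6),1)
    P=np.stack([x*k*d,y*k*d,d],-1); T=s["pose"]; W=P@T[:3,:3].T+T[:3,3]; W[(d==0)|(r>1.45)]=np.nan
    return s["frame"],W
E
python3 - <<'E'
from h import *
f,W=wcloud("wrist1")
a=np.radians(20);ex=np.array([np.cos(a),np.sin(a),0]);ey=np.array([-np.sin(a),np.cos(a),0])
print("table",W[150,400],W[190,470])
m=np.zeros((480,640),bool); m[225:330,240:440]=1; m&=W[...,2]>0.06
P=W[m];P=P[P[:,2]<0.14];s=P@ex;t=P@ey
h,e=np.histogram(s,bins=np.arange(.29,.5,.003));print([(round(float(x),3),int(n)) for x,n in zip(e,h) if n>5])
for lo,hi in((.31,.338),(.38,.41),(.45,.48)):
    k=(s>lo)&(s<hi);q=t[k];z=P[k,2];g=z>0.085;print(lo,"t",np.percentile(q,[0.5,99.5]),"zmax",np.percentile(z,[98,100]))
    A=np.c_[2*q[g],2*z[g],np.ones(g.sum())]
    # rim points: those with s inside thickness
# angle via face pts of snowman: minAreaRect
k=(s>.31)&(s<.345)&(P[:,2]>.075)
print(cv2.minAreaRect((P[k][:,:2]*1000).astype(np.float32)))
E
```

```text
table [ 5.08346735e-01 -4.79496325e-02  2.67085821e-04] [ 6.14804738e-01 -5.96782494e-02  1.77248565e-04]
[(0.317, 137), (0.32, 178), (0.323, 257), (0.326, 239), (0.329, 481), (0.332, 42), (0.335, 30), (0.338, 27), (0.341, 14), (0.344, 19), (0.347, 10), (0.386, 307), (0.389, 251), (0.392, 255), (0.395, 235), (0.398, 207), (0.455, 494), (0.458, 184), (0.461, 217), (0.464, 177), (0.467, 170), (0.47, 63)]
0.31 t [-0.3995683 -0.3087872] zmax [0.11763372 0.12796355]
0.38 t [-0.39719543 -0.30880683] zmax [0.12071339 0.12717746]
0.45 t [-0.3896869  -0.31539298] zmax [0.10553784 0.11528753]
((427.8564453125, -222.89743041992188), (15.230303764343262, 93.15086364746094), 21.895973205566406)
```

>>> carry_out(moves=[-37,-22,0,0,50,-37,-22,0,0,50,0,0,0,0,50,0,0,40,0,50,0,0,40,0,50,0,0,35,0,50,0,0,25,0,50,0,0,20,0,50,0,0,15,0,50,0,0,6,0,50])

```text
clock: 4.58
position: [0.4276, -0.2214, 0.0721]
tcp_rot: [0.573, 0.819, -0.0, -0.001]
force: [0.0, -0.0, 1.0]
width: 0.5
```

Run:
```python
from workcell import bot
import cv2,numpy as np
for n in["wrist","scene"]:
    s=bot.snapshot(n); cv2.imwrite(f"pics/{n}2.png",s["frame"][:,:,::-1]); np.savez(n+"2.npz",**s)
```

```text
(no output)
```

View pics/wrist2.png

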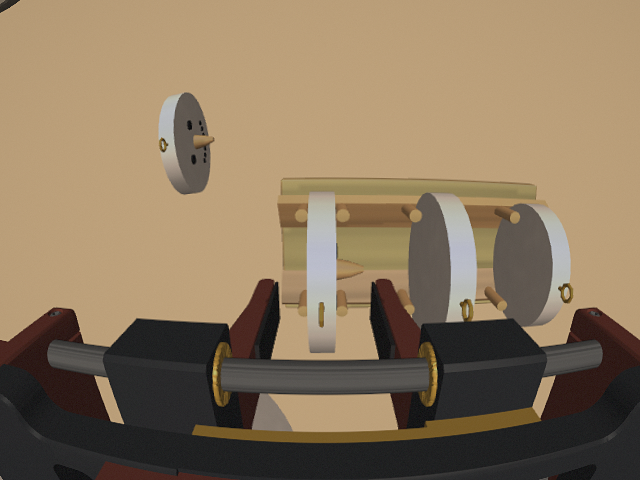

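>>> carry_out(moves=[0,0,0,0,10,0,0,0,0,0,0,0,0,0,0,0,0,0,0,0,0,0,0,0,0], grip_force=30)

```text
clock: 5.3
position: [0.4284, -0.223, 0.074]
tcp_rot: [0.574, 0.819, 0.0, 0.001]
force: [-4.3, 1.0, 14.9]
width: 0.007
```

>>> carry_out(moves=[0,0,-10,0,0,0,0,-20,0,0,0,0,-30,0,0,0,0,-40,0,0,0,0,-40,0,0,0,0,-40,0,0])

```text
clock: 6.05
position: [0.4273, -0.2222, 0.2542]
tcp_rot: [0.574, 0.819, 0.0, -0.0]
force: [0.9, -0.8, 0.1]
width: 0.003
```

Run:
```python
from workcell import bot
import cv2,numpy as np
print(bot.get_state()['q'].round(3))
for n in["wrist","scene"]:
    s=bot.snapshot(n); cv2.imwrite(f"pics/{n}3.png",s["frame"][:,:,::-1]); np.savez(n+"3.npz",**s)
```

```text
[-0.515  0.09   0.945  1.957 -0.081  1.133  0.811]
```

View pics/wrist3.png

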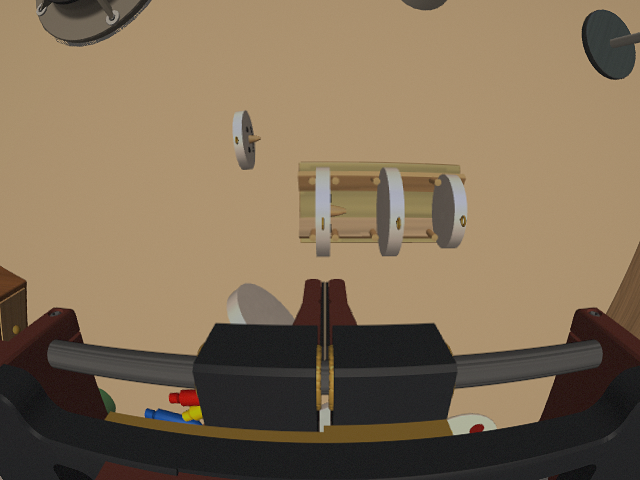

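View pics/scene3.png

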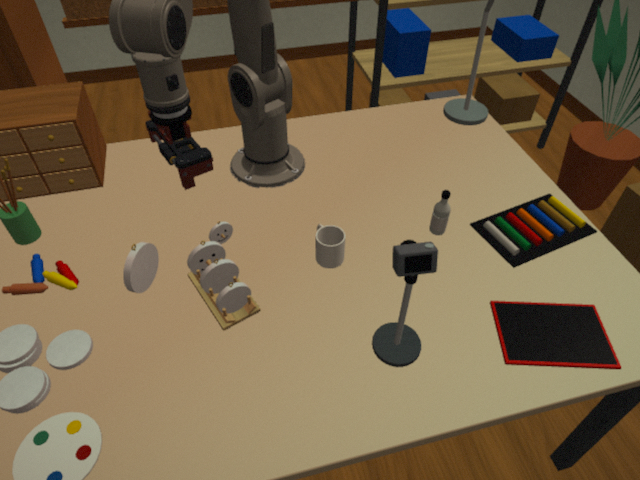

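Run:
```python
from h import *
def proj(n,p):
    s=np.load(n+".npz");T=s["pose"];c=T[:3,:3].T@(np.array(p)-T[:3,3])
    if "wrist" in n:
        r=np.hypot(c[0],c[1]);th=np.arctan2(r,c[2]);return s["cx"]+s["fx"]*th*c[0]/r,s["cy"]+s["fy"]*th*c[1]/r
    return s["cx"]+s["fx"]*c[0]/c[2],s["cy"]+s["fy"]*c[1]/c[2]
tcp=[.4273,-.2222,.2542]
print("tcp in scene3",proj("scene3",tcp),"wrist3",proj("wrist3",tcp))
print("tcp scene2 ",proj("scene2",[.4276,-.2214,.0721]),"wrist2",proj("wrist2",[.4276,-.2214,.0721]))
print("disc centre scene",proj("scene0",[.4276,-.2234,.065]), "top of disc",proj("scene0",[.4276,-.2234,.113]))
f,W=cloud("scene3"); print(W[255,208],W[183,190],W[160,185])
f,W=wcloud("wrist3"); print(W[250,322],W[170,322],W[290,325])
c=np.load("wrist2.npz")["pose"];print(c.round(3))
```

```text
tcp in scene3 (np.float64(192.550722769413), np.float64(200.62678029882954)) wrist3 (np.float64(325.4040827737459), np.float64(271.467320553649))
tcp scene2  (np.float64(206.55325969073144), np.float64(256.3539614335137)) wrist2 (np.float64(325.41915545432806), np.float64(271.6185920230728))
disc centre scene (np.float64(206.2056160569698), np.float64(258.428399963184)) top of disc (np.float64(202.9177050805641), np.float64(245.08793957692095))
[ 0.42768304 -0.21725832  0.07601415] [ 0.43791922 -0.21782472  0.31131845] [ 0.51038905 -0.21125992  0.42155062]
[ 0.43616804 -0.25550733  0.10058735] [ 0.40955566 -0.18233899  0.07864319] [ 0.42381328 -0.21346806  0.30316058]
[[ 0.939  0.33   0.093  0.402]
 [ 0.343 -0.903 -0.258 -0.151]
 [-0.001  0.275 -0.962  0.274]
 [ 0.     0.     0.     1.   ]]
```

View pics/scene2.png

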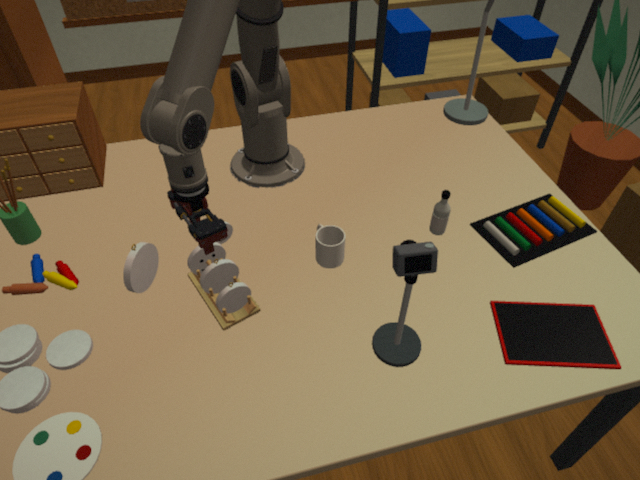

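Run:
```python
from h import *
a=np.radians(20);ex=np.array([np.cos(a),np.sin(a),0]);ey=np.array([-np.sin(a),np.cos(a),0])
tcp=np.array([.4273,-.2222,.2542])
for n,fn in(("scene3",cloud),("wrist3",wcloud)):
    f,W=fn(n); D=W-tcp; L=np.stack([D@ex,D@ey,D[...,2]],-1)
    m=(abs(L[...,0])<.06)&(abs(L[...,1])<.06)&(L[...,2]>-.08)&(L[...,2]<.2)
    P=L[m]; print(n,m.sum())
    for lo in np.arange(-.06,.16,.01):
        q=P[(P[:,2]>=lo)&(P[:,2]<lo+.01)]
        if len(q)>3: print(round(lo,3),len(q),"jaw",q[:,0].min().round(3),q[:,0].max().round(3),"x",q[:,1].min().round(3),q[:,1].max().round(3))
c=cv2.resize(cloud("scene3")[0][110:200,130:230,::-1],(666,600),interpolation=cv2.INTER_CUBIC);cv2.imwrite("pics/g3.png",c)
```

```text
scene3 1225
0.04 20 jaw -0.003 0.011 x -0.013 0.009
0.05 48 jaw -0.007 0.012 x -0.013 0.009
0.06 45 jaw -0.007 0.014 x -0.013 0.01
0.12 4 jaw -0.004 0.025 x -0.034 -0.031
0.13 55 jaw -0.058 0.053 x -0.035 -0.022
0.14 272 jaw -0.06 0.053 x -0.035 0.032
0.15 59 jaw -0.059 0.044 x -0.03 0.017
wrist3 66981
0.03 13 jaw -0.007 0.007 x 0.01 0.011
0.04 325 jaw -0.009 0.008 x 0.009 0.012
0.05 397 jaw -0.01 0.009 x 0.006 0.012
0.06 549 jaw -0.01 0.009 x -0.011 0.012
0.07 600 jaw -0.011 0.011 x 0.009 0.012
0.08 484 jaw -0.012 0.011 x 0.009 0.012
0.09 196 jaw -0.003 0.002 x 0.004 0.012
0.11 35 jaw -0.002 0.001 x -0.01 -0.002
0.12 2307 jaw -0.027 0.026 x 0.005 0.034
0.13 13272 jaw -0.06 0.06 x 0.004 0.035
0.14 20494 jaw -0.05 0.027 x 0.013 0.034
0.15 16599 jaw -0.06 0.06 x -0.002 0.031
```

View pics/g3.png

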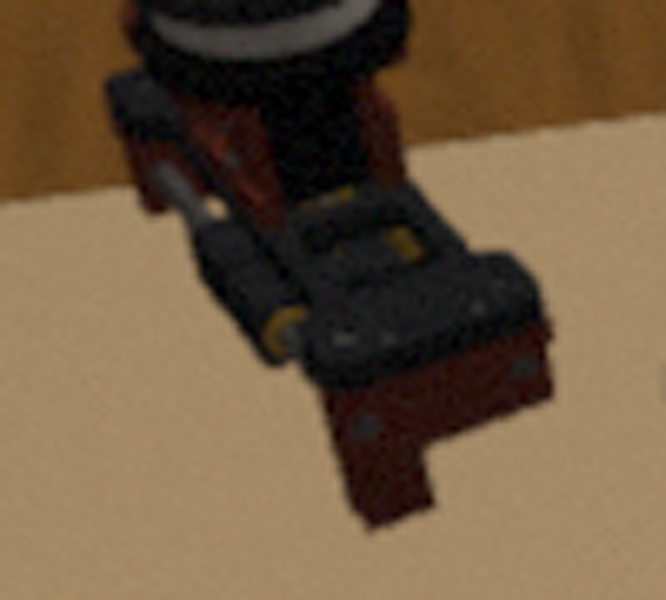

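Run:
```python
from h import *
f,W=wcloud("wrist3")
a=np.radians(20);ex=np.array([np.cos(a),np.sin(a),0]);ey=np.array([-np.sin(a),np.cos(a),0])
m=np.zeros((480,640),bool); m[150:270,300:480]=1; m&=(W[...,2]>0.075)&(W[...,2]<.14)
P=W[m];s=P@ex;t=P@ey
for lo,hi in((.31,.345),(.38,.41),(.45,.48)):
    k=(s>lo)&(s<hi);print(np.percentile(s[k],[1,50,95,99.5]).round(4),np.percentile(t[k],[.5,99.5]).round(4),P[k,2].max(),cv2.minAreaRect((P[k][:,:2]*1000).astype(np.float32)))
tc=np.array([.4273,-.2222,0]);print(tc@ex,tc@ey)
```

```text
[0.316  0.3236 0.3302 0.3318] [-0.3995 -0.3106] 0.1282513867495949 ((425.84295654296875, -223.00502014160156), (15.782325744628906, 89.43348693847656), 20.168460845947266)
[0.3865 0.3914 0.4    0.4011] [-0.3993 -0.3107] 0.127664690295254 ((492.11090087890625, -200.086181640625), (15.279528617858887, 93.13591766357422), 20.359596252441406)
[0.4563 0.4607 0.4697 0.4708] [-0.3936 -0.3184] 0.11455696165736595 ((557.4641723632812, -175.94027709960938), (15.188369750976562, 75.87786865234375), 19.87468147277832)
0.3255337810148551 -0.3549449075816871
```

>>> carry_out(moves=[0,0,0,0,50,0,0,40,0,50,0,0,50,0,50,0,0,45,0,50,0,0,30,0,50,0,0,25,0,50,0,0,20,0,50,0,0,11,0,50])

```text
clock: 7.15
position: [0.4256, -0.2219, 0.0298]
tcp_rot: [0.574, 0.819, -0.001, -0.002]
force: [-0.8, -0.0, -0.1]
width: 0.495
```

Run:
```python
from workcell import bot
import cv2,numpy as np
for n in["wrist","scene"]:
    s=bot.snapshot(n); cv2.imwrite(f"pics/{n}4.png",s["frame"][:,:,::-1]); np.savez(n+"4.npz",**s)
```

```text
(no output)
```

View pics/wrist4.png

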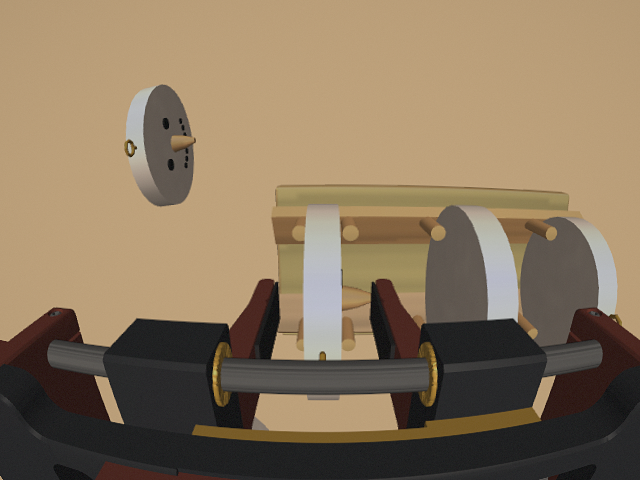

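>>> carry_out(moves=[0,0,-3,0,40,0,0,0,0,10,0,0,0,0,0,0,0,0,0,0,0,0,0,0,0])

```text
clock: 7.88
position: [0.4279, -0.2222, 0.0352]
tcp_rot: [0.574, 0.819, 0.0, 0.0]
force: [-1.2, 0.5, 5.8]
width: 0.159
```

>>> carry_out(moves=[0,0,-10,0,0,0,0,-20,0,0,0,0,-30,0,0,0,0,-40,0,0,0,0,-40,0,0,0,0,-40,0,0,0,0,-40,0,0])

```text
clock: 8.75
position: [0.4271, -0.2224, 0.2563]
tcp_rot: [0.574, 0.819, 0.0, -0.0]
force: [0.8, 0.6, -0.4]
width: 0.159
```

Run:
```python
from workcell import bot
import cv2,numpy as np
print(bot.get_state()['q'].round(3),bot.get_state()['force'])
for n in["scene"]:
    s=bot.snapshot(n); cv2.imwrite(f"pics/{n}5.png",s["frame"][:,:,::-1]); np.savez(n+"5.npz",**s)
```

```text
[-0.565  0.092  1.002  1.956 -0.085  1.138  0.819] [ 0.77584255  0.57596257 -0.35329685]
```

View pics/scene5.png

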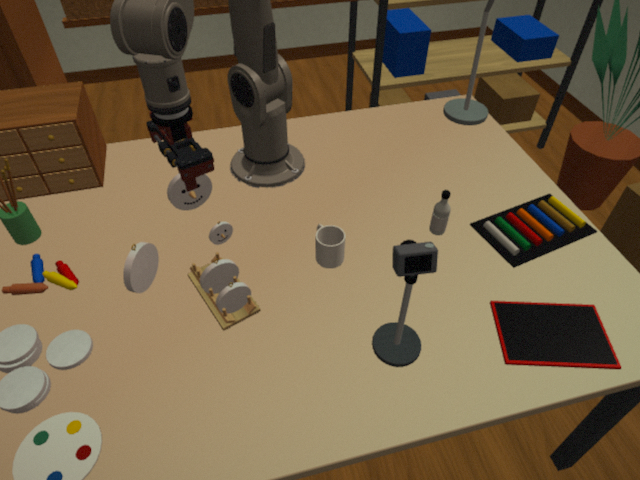

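>>> carry_out(moves=[12,30,0,0,0,12,50,0,0,0,12,60,0,0,0,12,60,0,0,0,12,58,0,0,0,0,0,0,0.154,0,0,0,0,0.154,0,0,0,0,0.153,0])

```text
clock: 9.8
position: [0.6493, -0.0776, 0.2547]
tcp_rot: [0.747, 0.664, -0.0, -0.0]
force: [-0.6, -0.6, -0.6]
width: 0.159
```

>>> carry_out(moves=[0,50,0,0,0,0,50,0,0,0,0,50,0,0,0,0,50,0,0,0])

```text
clock: 10.3
position: [0.8496, -0.0995, 0.2546]
tcp_rot: [0.745, 0.667, -0.0, -0.0]
force: [1.5, 0.4, -0.6]
width: 0.159
```

Run:
```python
from workcell import bot
s=bot.get_state();print(s['position'],s['tcp_rot'].round(4),s['q'].round(3),s['force'])
```

```text
[ 0.84964318 -0.09945429  0.25462895] [ 7.454e-01  6.666e-01 -2.000e-04 -1.000e-04] [-0.283  0.898  0.85   0.916 -0.628  1.542  0.244] [ 1.49601011  0.44584333 -0.57024318]
```

Now test how the arm behaves at the edge of its reach (does the tool lean outward there?).

>>> carry_out(moves=[0,50,0,0,0,0,50,0,0,0,0,50,0,0,0,0,50,0,0,0])

```text
clock: 10.8
position: [0.9673, -0.1237, 0.2504]
tcp_rot: [0.755, 0.655, 0.022, 0.019]
force: [20.5, 15.7, 13.7]
width: 0.158
```

Run:
```python
from workcell import bot
from scipy.spatial.transform import Rotation as R
s=bot.get_state();print(s['position'],s['q'].round(3),s['force'],R.from_quat(s['tcp_rot']).as_matrix().round(3))
```

```text
[ 0.96730963 -0.1236722   0.25043576] [-0.025  1.221  1.249  0.241 -1.191  1.779  0.067] [20.49756212 15.74172853 13.74451514] [[ 0.14   0.988  0.058]
 [ 0.99  -0.141  0.001]
 [ 0.009  0.058 -0.998]]
```

>>> carry_out(moves=[0,-20,0,0,0,0,-20,0,0,0,0,0,0,0,0])

```text
clock: 11.18
position: [0.9268, -0.1163, 0.249]
tcp_rot: [0.755, 0.655, 0.022, 0.019]
force: [0.4, -0.2, -1.2]
width: 0.16
```

Run:
```python
from workcell import bot
from scipy.spatial.transform import Rotation as R
s=bot.get_state();print(s['position'],s['q'].round(3),s['force'],R.from_quat(s['tcp_rot']).as_matrix().round(3))
```

```text
[ 0.92680209 -0.11626806  0.24904369] [-0.22   1.148  1.298  0.642 -1.128  1.701  0.261] [ 0.38741359 -0.1682285  -1.19885366] [[ 0.14   0.988  0.057]
 [ 0.99  -0.14   0.001]
 [ 0.009  0.057 -0.998]]
```

>>> carry_out(moves=[0,25,0,0,0,0,12,0,0,0,0,12,0,0,0,0,20,0,0,0,0,20,0,0,0])

```text
clock: 11.8
position: [0.9827, -0.1256, 0.242]
tcp_rot: [0.754, 0.655, 0.033, 0.031]
force: [-0.2, 0.9, -0.9]
width: 0.156
```

```bash
cat > st.py <<'E'
from workcell import bot
import numpy as np
from scipy.spatial.transform import Rotation as R
s=bot.get_state();M=R.from_quat(s['tcp_rot']).as_matrix()
print(s['clock'],s['position'],s['q'].round(4),s['force'].round(1));print(M.round(3))
print("tilt deg",np.degrees(np.arccos(-M[2,2])),"tilt az",np.degrees(np.arctan2(M[1,2],M[0,2])),"jaw az",np.degrees(np.arctan2(M[1,1],M[0,1])))
E
python3 st.py
```

```text
11.8 [ 0.9827097  -0.1255694   0.24202692] [-0.0251  1.2354  1.2851  0.2409 -1.2302  1.7402  0.0712] [-0.2  0.9 -0.9]
[[ 0.139  0.986  0.091]
 [ 0.99  -0.139 -0.004]
 [ 0.009  0.09  -0.996]]
tilt deg 5.2069582866208695 tilt az -2.5862554099820874 jaw az -8.008808445562812
```

>>> carry_out(moves=[0,40,0,0,0,0,40,0,0,0,0,40,0,0,0,0,40,0,0,0])

```text
clock: 12.3
position: [1.0297, -0.1329, 0.2255]
tcp_rot: [0.751, 0.653, 0.069, 0.072]
force: [-1.0, -0.1, -0.7]
width: 0.156
```

```bash
python3 st.py
```

```text
12.3 [ 1.02968317 -0.13286475  0.22553658] [-0.0227  1.2599  1.2932  0.2409 -1.2532  1.6102  0.0729] [-1.  -0.1 -0.7]
[[ 0.138  0.971  0.197]
 [ 0.99  -0.137 -0.018]
 [ 0.01   0.198 -0.98 ]]
tilt deg 11.41028716244084 tilt az -5.153804293021181 jaw az -8.037474878167222
```

>>> carry_out(moves=[0,40,0,0,0,0,40,0,0,0,0,40,0,0,0,0,40,0,0,0,0,40,0,0,0])

```text
clock: 12.92
position: [1.0807, -0.1421, 0.2316]
tcp_rot: [0.744, 0.646, 0.114, 0.123]
force: [0.4, 0.1, -0.5]
width: 0.159
```

```bash
python3 st.py
```

```text
12.925 [ 1.08072454 -0.14207718  0.23159784] [-0.0202  1.2676  1.2935  0.2417 -1.2673  1.4659  0.0752] [ 0.4  0.1 -0.5]
[[ 0.139  0.934  0.328]
 [ 0.99  -0.134 -0.035]
 [ 0.011  0.33  -0.944]]
tilt deg 19.267135224606605 tilt az -6.133932047248579 jaw az -8.189346910368284
```

Run:
```python
from workcell import bot
import numpy as np
from scipy.spatial.transform import Rotation as R
s=bot.get_state();M=R.from_quat(s['tcp_rot']).as_matrix();p=s['position']
for w in ([.75,-.12,.30],[.52,-.06,.30],[.50,.178,.27]):
    d=(np.array(w)-p)*1000;n=int(np.ceil(np.linalg.norm(d)/50));print(n,(M.T@d/n).round(1));p=np.array(w)
```

```text
7 [ -3.3 -41.3 -24.8]
5 [  5.5 -44.6 -15.5]
5 [ 46.5 -12.1   2.7]
```

>>> carry_out(moves=[-3,-20,-12,0,0,-3,-41,-25,0,0,-3,-41,-25,0,0,-3,-41,-25,0,0,-3,-41,-25,0,0,-3,-41,-25,0,0,-3,-41,-25,0,0,-3,-20,-13,0,0])

```text
clock: 13.92
position: [0.752, -0.1214, 0.3031]
tcp_rot: [0.745, 0.646, 0.114, 0.122]
force: [0.5, 0.0, -0.7]
width: 0.161
```

```bash
python3 st.py
```

```text
13.925 [ 0.75200175 -0.12135942  0.30308676] [-0.7352  0.7511  1.4286  1.5762 -0.9564  1.2031  0.642 ] [ 0.5  0.  -0.7]
[[ 0.14   0.934  0.328]
 [ 0.99  -0.136 -0.034]
 [ 0.013  0.329 -0.944]]
tilt deg 19.225807464279896 tilt az -5.908598285801749 jaw az -8.288266197833892
```

>>> carry_out(moves=[5,-44,-15,0,0,5,-44,-15,0,0,5,-44,-15,0,0,5,-44,-15,0,0,5,-44,-15,0,0])

```text
clock: 14.55
position: [0.548, -0.0695, 0.2867]
tcp_rot: [0.752, 0.646, 0.096, 0.094]
force: [0.1, 0.3, -3.8]
width: 0.155
```

```bash
python3 st.py
```

```text
14.55 [ 0.54796398 -0.0695467   0.28665116] [-1.0823 -0.0627  1.0751  1.9886  0.0931  0.9158 -0.1989] [ 0.1  0.3 -3.8]
[[ 0.148  0.953  0.265]
 [ 0.989 -0.148 -0.018]
 [ 0.022  0.265 -0.964]]
tilt deg 15.427734014799286 tilt az -3.9802511534743488 jaw az -8.85528965291659
```

Run:
```python
from workcell import bot
import numpy as np
from scipy.spatial.transform import Rotation as R
s=bot.get_state();M=R.from_quat(s['tcp_rot']).as_matrix();p=s['position']
for w in ([.585,0.04,.26],[.58,.178,.24],):
    d=(np.array(w)-p)*1000;n=int(np.ceil(np.linalg.norm(d)/35));print(n,(M.T@d/n).round(1));p=np.array(w)
```

```text
4 [28.3  3.   8.4]
4 [33.8 -7.6  3.9]
```

>>> carry_out(moves=[28,3,8,0,0,28,3,8,0,0,28,3,8,0,0,28,3,8,0,0])

```text
clock: 15.05
position: [0.5858, 0.0389, 0.2617]
tcp_rot: [0.752, 0.645, 0.096, 0.094]
force: [-0.4, -0.2, -0.8]
width: 0.155
```

```bash
python3 st.py
```

```text
15.05 [0.58582783 0.03888299 0.26165644] [-1.1362  0.1332  1.0281  1.9536 -0.0839  0.8554 -0.2336] [-0.4 -0.2 -0.8]
[[ 0.149  0.953  0.265]
 [ 0.989 -0.15  -0.017]
 [ 0.024  0.265 -0.964]]
tilt deg 15.411798353478826 tilt az -3.6896672792512057 jaw az -8.955296869471463
```

>>> carry_out(moves=[34,-8,4,0,0,34,-8,4,0,0,34,-8,4,0,0,34,-8,4,0,0,0,0,0,0,0])

```text
clock: 15.68
position: [0.5789, 0.1803, 0.2401]
tcp_rot: [0.751, 0.647, 0.095, 0.094]
force: [-0.3, -0.3, -0.4]
width: 0.161
```

```bash
python3 st.py;  python3 - <<'E'
from workcell import bot
import cv2,numpy as np
for n in["scene","top"]:
    s=bot.snapshot(n); cv2.imwrite(f"pics/{n}6.png",s["frame"][:,:,::-1]); np.savez(n+"6.npz",**s)
a=cv2.imread("pics/scene6.png")[130:350,270:490];b=cv2.imread("pics/top6.png")[130:330,200:400]
cv2.imwrite("pics/c6.png",np.hstack([cv2.resize(a,(400,400)),cv2.resize(b,(400,400))]))
E
```

```text
15.675 [0.57894369 0.18033531 0.24010532] [-1.2983  0.2351  0.9615  1.9258 -0.1069  0.837  -0.4591] [-0.3 -0.3 -0.4]
[[ 0.144  0.954  0.264]
 [ 0.989 -0.145 -0.017]
 [ 0.022  0.264 -0.964]]
tilt deg 15.351610770705543 tilt az -3.784244740189127 jaw az -8.623152617127696
```

View pics/c6.png

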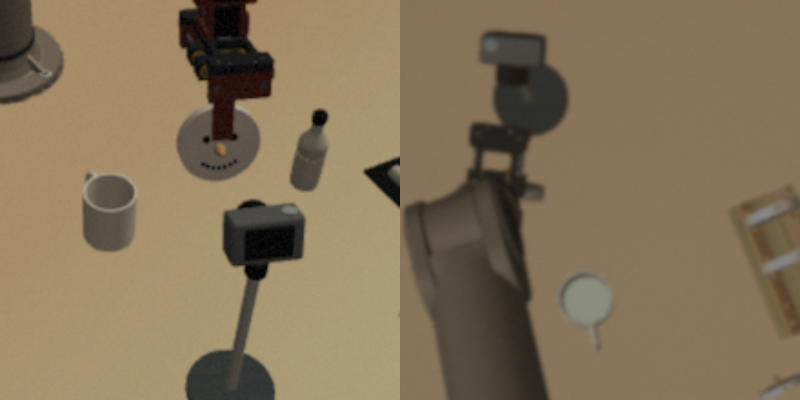

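```bash
cat > meas.py <<'E'
import sys
from h import *
n=sys.argv[1]; f,W=cloud(n)
tc=np.array(eval(sys.argv[2]))
m=(np.linalg.norm(W-tc,axis=-1)<.075)
# restrict to bright/disc
P0=W[m]; g=f[m].astype(int); print(m.sum())
sat=g.max(1)-g.min(1)
P=P0[(sat<25)&(g.sum(1)>250)]
print(len(P),P.min(0).round(3),P.max(0).round(3))
rng=np.random.default_rng(0);best=0
for _ in range(800):
    a,b,c=P[rng.choice(len(P),3,False)]; nn=np.cross(b-a,c-a); l=np.linalg.norm(nn)
    if l<1e-6: continue
    nn/=l; k=abs((P-a)@nn)<.0025
    if k.sum()>best: best=k.sum();bk=k
q=P[bk];c=q.mean(0);nn=np.linalg.svd(q-c)[2][2];nn*=np.sign(nn[0])
print("face plane",best,nn.round(3),"tilt",np.degrees(np.arcsin(nn[2])),"az",np.degrees(np.arctan2(nn[1],nn[0])))
ez=np.array([0,0,1])-nn*nn[2];ez/=np.linalg.norm(ez);ey=np.cross(ez,nn)
uv=np.c_[(q-c)@ey,(q-c)@ez]*1000
# rim: hull then circle fit by algebraic least squares
h=cv2.convexHull(uv.astype(np.float32))[:,0]
(cu,cv_),r=cv2.minEnclosingCircle(h)
ctr=c+(cu*ey+cv_*ez)/1000-.007*nn
A=np.c_[2*h,np.ones(len(h))];x=np.linalg.lstsq(A,(h**2).sum(1),rcond=None)[0];r2=np.sqrt(x[2]+x[0]**2+x[1]**2);ctr2=c+(x[0]*ey+x[1]*ez)/1000-.007*nn
print("centre",ctr.round(4),r,"lsq",ctr2.round(4),r2)
X=np.array([.934,-.105,.342]);lens=np.array([.697,.1665,.280]);Z=np.array([-.34,.038,.94]);Y=np.cross(Z,X)
for cc in(ctr,ctr2):
    d=cc-lens;print("lens frame mm",(d@X*1000).round(1),(d@Y*1000).round(1),(d@Z*1000).round(1))
print("axis err deg",np.degrees(np.arccos(nn@X)))
E
python3 meas.py scene6 "[.571,.181,.269]"
```

```text
1572
623 [0.554 0.133 0.225] [0.592 0.227 0.315]
face plane 535 [ 0.956 -0.142  0.256] tilt 14.81192418592649 az -8.434525982792218
centre [0.5693 0.1794 0.2696] 48.23649978637695 lsq [0.5693 0.1797 0.2698] 47.41224773510412
lens frame mm -124.2 -1.4 34.1
lens frame mm -124.2 -1.1 34.3
axis err deg 5.426809723797371
```

>>> carry_out(moves=[0,2,9,-0.035,0,0,2,9,0,0,1,2,8,0,0,0,1,8,0,0,0,0,0,0,0,0,0,0,0,0])

```text
clock: 16.52
position: [0.5955, 0.1762, 0.2098]
tcp_rot: [0.741, 0.658, 0.093, 0.096]
force: [-0.3, -0.6, -1.1]
width: 0.159
```

```bash
python3 st.py;  python3 - <<'E'
from workcell import bot
import cv2,numpy as np
for n in["scene","top","wrist"]:
    s=bot.snapshot(n); cv2.imwrite(f"pics/{n}7.png",s["frame"][:,:,::-1]); np.savez(n+"7.npz",**s)
a=cv2.imread("pics/scene7.png")[160:280,340:460];b=cv2.imread("pics/top7.png")[130:330,200:400]
cv2.imwrite("pics/c7.png",np.hstack([cv2.resize(a,(400,400),interpolation=cv2.INTER_CUBIC),cv2.resize(b,(400,400))]))
E
python3 meas.py scene7 "[.585,.179,.239]"
```

```text
16.525 [0.59553878 0.17622251 0.20979604] [-1.2066  0.3049  0.9082  1.9308 -0.1853  0.7788 -0.3528] [-0.3 -0.6 -1.1]
[[ 0.116  0.957  0.264]
 [ 0.993 -0.115 -0.019]
 [ 0.012  0.265 -0.964]]
tilt deg 15.366026670686352 tilt az -4.159377265698562 jaw az -6.854229674576706
1500
681 [0.573 0.128 0.195] [0.608 0.223 0.293]
face plane 590 [ 0.959 -0.109  0.261] tilt 15.157832086941207 az -6.49255959980607
centre [0.5861 0.1744 0.2385] 49.35456466674805 lsq [0.5861 0.1757 0.2393] 47.76175219930219
lens frame mm -118.6 -4.6 -1.0
lens frame mm -118.5 -3.3 -0.2
axis err deg 4.719715851657618
```

View pics/c7.png

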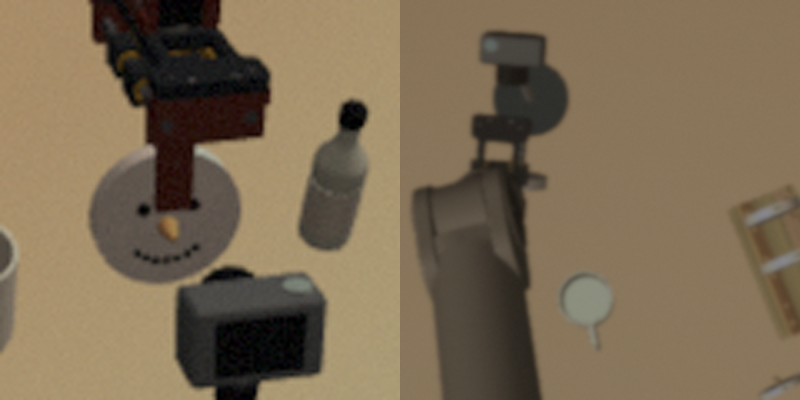

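View pics/wrist7.png

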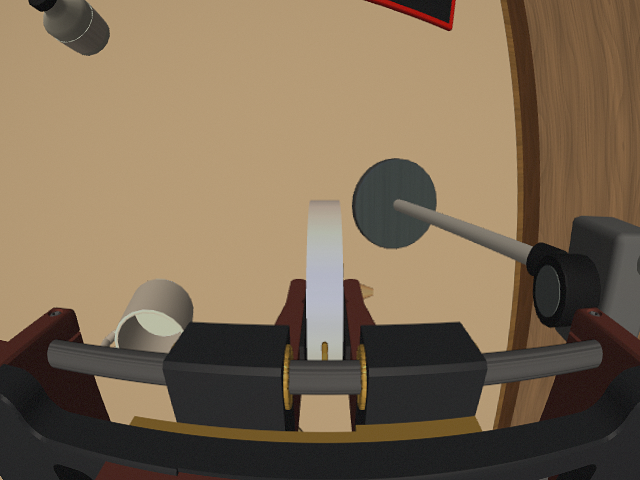

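Run:
```python
from h import *
s=np.load("scene7.npz");f,W=cloud("scene7")
X=np.array([.959,-.109,.261]);X/=np.linalg.norm(X);C=np.array([.5861,.1751,.239]);ez=np.array([-.34,.038,.94]);ez-=X*(ez@X);ez/=np.linalg.norm(ez);ey=np.cross(ez,X)
v,u=np.mgrid[0:480,0:640];d=np.stack([(u-s["cx"])/s["fx"],(v-s["cy"])/s["fy"],np.ones(u.shape)],-1)@s["pose"][:3,:3].T
o=s["pose"][:3,3];F=C+.007*X;t=((F-o)@X)/(d@X);P=o+d*t[...,None]-F
y=P@ey*1000;z=P@ez*1000
g=f.astype(int);dark=(np.hypot(y,z)<40)&(g.sum(2)<230)&((z<-8))
print("mouth px",dark.sum(),"mean y,z",y[dark].mean(),z[dark].mean(),"roll deg",np.degrees(np.arctan2(y[dark].mean(),-z[dark].mean())),np.polyfit(y[dark],z[dark],1)[0])
e=(np.hypot(y,z)<40)&(g.sum(2)<150)&(z>0)&(z<20)&(y<40)
for yy,zz in zip(y[e],z[e]): print(round(yy),round(zz),end="; ")
```

```text
mouth px 79 mean y,z 1.8927027627535107 -26.419796865425972 roll deg 4.09764429200964 -0.02128306365616773
16 20; -5 20; -3 20; -1 19; 1 19; 3 19; 5 19; 8 18; 10 18; 12 18; 14 18; 16 17; -5 17; -3 17; -1 17; 1 17; 3 16; 6 16; 8 16; 10 16; 12 15; 14 15; -7 15; -5 15; -3 15; -1 14; 1 14; 3 14; 6 14; 8 14; 10 13; 12 13; 14 13; 16 13; -7 13; -5 13; -3 12; -1 12; 1 12; 4 12; 6 11; 8 11; 10 11; 12 11; 14 10; 17 10; 19 10; -16 11; -14 11; -7 10; -5 10; -3 10; -1 10; 1 9; 4 9; 6 9; 8 9; 10 8; 12 8; 15 8; 17 8; 19 8; 21 7; -18 9; -16 9; -14 9; -11 8; -5 8; -3 7; -1 7; 2 7; 4 7; 6 7; 8 6; 10 6; 12 6; 15 6; 17 5; 19 5; -18 7; -16 6; -14 6; -11 6; -5 5; -3 5; 0 5; -16 4; -13 4;
```

Run:
```python
from workcell import bot
import numpy as np
s=bot.get_state();print(s['clock'],s['position'],abs(s['joint_vel']).max(),s['width'],s['force'])
bot.finish_job()
```

```text
16.675 [0.5955359  0.17651104 0.21000304] 0.002158056894833986 0.1562048723156281 [ 0.01309432 -0.42265713 -0.24796125]
the job is handed in; nothing more can be done
```

I took the snowman ornament out of the rack and held it in front of the lens, then handed the job in at 16.7 s. The tool reports no verdict.

**Final checks**
- **Position:** the disc centre measured about -118.5 / -4 / -1 mm in the lens frame, against a target of -120 / 0 / 0.
- **Orientation:** the face axis was about 4.7° off the camera's. The lean was 15.2° instead of 20°, against an allowed 11.5°. Roll read about 1–4°.
- **Grip and stillness:** the opening was about 14 mm, matching the disc thickness. Joint speeds were about 0.002 rad/s, and the force reading was under 0.5 N, so nothing suggested contact with the camera.
- **Other items:** the last pictures showed the mug and bottle still standing, and nothing looked disturbed. I did not measure how far any of them had moved.

**What disagreed or went wrong**
- **TCP offset:** the real fingertips sit about 40 mm behind the reported TCP. My first grasp therefore closed over the top of the ornament and slipped off. I measured the offset in two cameras and regrasped; the disc stayed in its place.
- **Leaning the tool:** the moves cannot tilt the tool directly. I got the lean by pulling the arm outward past its reach, which tilts the tool. That gave 19°, but about 4° was lost near the inner reach limit on the way back. What remained was within tolerance, so I left it.
- **Joint limits:** while tilting, one joint sat right at its range limit (0.241 against 0.24) without being seen to pass it. Another later came within about 0.03 rad of its own limit.

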